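# Free the crooked blue eraser from the counter tray

### The job

The blue whiteboard eraser has been pushed crooked into its bay of the counter tray, and its corners are caught under the metal lips. Turn it straight so that it lies flat along its bay and its corners come free, lift it out by its grip, and set it down gently, upright, in the middle of the green cutting mat and let go. Leave the red eraser where it is.

Things in the scene. Friction and masses are not known exactly. Their poses are not given: they have to be found in the camera images.
- blue_grip (a point): Blue eraser, loose, 0.12 kg: base 110 x 44 x 16 mm (grey felt, blue top) with an upright grip ridge on its middle, 60 long, 20 thick, 46 tall. Point: centre of the grip, 39 mm above the underside. x: along base and grip; y: across (pinch here); z up. Starts flat on a bay's floor, skewed 32-38 deg to the tray's x (either way round), corners under both lips; the shorter turn to straight frees it.
- red_grip (a point): The same point of the red eraser, a twin of the blue one in red, caught crooked in the other bay, skewed the other way. It must stay there.
- tray: Fixed plywood tray, 162 (x) x 234 (y) x 31 mm. Origin: centre of underside, on the counter. Two bays along x, centred at y = +57 and -57 mm, inside 150 x 108 mm, floor at z 5 mm. Aluminium lips (z 27-31 mm) overhang each bay's long sides by 20 mm: the opening is 68 mm wide, so a centred eraser within 10 deg of straight passes. Grips reach z 67 mm: pinch them above the lips.
- mat: Green cutting mat with pale grid lines, fixed, 220 (x) x 200 (y) x 3 mm. Origin: centre of underside, on the counter; z up. It lies left or right of the robot's middle, the tray on the other side. A paint jar, tape roll and pen cup stand farther out.
Not all that is in view belongs to the job. There is more than one size of the part that bears blue_grip; the job needs the smallest.

How it is judged:
By the outcome, as a careful person would: the job done as asked, in the order asked, and still so for the second after the job is handed in, with the robot touching nothing.
It also fails if it takes over 38 s, if anything falls off the work surface, if the arm or the gripper's body presses on something with over 40 N, if the wrist force passes 120 N, or if a joint passes its speed limit or range.

### The arm

A 6-joint arm with a two-finger parallel gripper is mounted at the origin on the work surface. World frame = base frame: x ahead of the robot, y to its left, z up, the work surface at z = 0. Lengths are in m, angles in degrees, forces in N, time in s.
With the tool pointing down it reaches from about 0.4 to 0.825 m from the base axis. Payload 7 kg.
Tool frame: the origin (TCP) lies on the centre line of the jaws, within the pads' length; the fingertips stand 22 mm ahead of it and the grasp point (between the pads) lies 3 mm ahead of it; z points along the fingers, y is the line along which they close (so a half turn about z gives the same grasp; the last joint's range is limited). The gripper opens to 88 mm and grips with 3 to 60 N. Pads are 19 mm wide; open, the fingers measure 130 mm over their backs; the gripper's body (78 mm by 193 mm) begins 47 mm behind the grasp point.
Start: joints at [86.752, 20.546, 0.682, 0, -70.136, -16.507], TCP at [0.228, 0.635, 0.249] pointing down, gripper open.
Joint ranges: [-176.03, 176.03], [-82.01, 121.73], [-58.28, 71.71], [-173.87, 95.51], [-174.79, -0.11], [-173.66, 173.66]. Speed limits (degrees/s): [136.94, 136.94, 172.46, 180, 180, 180].

### API

Orientations are given as [roll, pitch, yaw] about the fixed x, y, z axes, in that order (R = Rz(yaw) Ry(pitch) Rx(roll)).
In Python, from plant import get_state, cams, r gives the robot as it stands.
- The arm moves only by the tool apply_moves, never from a script. Its argument "targets" is a list of rows, each an object with "dp": the shift along the world's x, y, z in m, a list of three; "yaw": the turn about the world's z in degrees. In form: [{"dp": [x, y, z], "yaw": yaw}, ...]. A call has 1 to 20 rows; each row is the pose to reach, as a shift and turn from the pose commanded when the call began; what a row does not reach only later rows make up. A row lasts 1/12 s, in which the tool goes at most 41.7 mm and 7.16 degrees, less where a joint would pass 70% of its speed; a pose out of reach is approached as far as the arm can. A call with a gripper value outside its range is refused whole. "grip" is the gripper command: -1 is fully open, 1 is shut, values between are in proportion, set as the call begins (left out, the last holds). The fingers move at their own pace and stop on an object; "squeeze" is the grip in N (left out, the last holds). Time passes only in rows, so rows that repeat a pose let the fingers close. It gives the time, the measured TCP pose, the force, the opening and the grip force at its end, in the units of the state.
- get_state(): the state, without advancing time (a new reading comes with each control period).
- cams.capture(name): name is "scene" or "side" or "wrist"; returns a dict with "image" (480x640x3 uint8, red, green, blue), "range_z" (480x640 float32, m along the optical axis (not along the pixel's ray), 0 where there is no reading), "fx", "fy", "cx", "cy" (pixels), "R" (3x3) and "t" (3): a world point X has camera coordinates R X + t; the wrist camera has in their place "T_tool_cam" (4x4, takes a point from camera to tool coordinates, whose origin is the TCP and whose axes are the flange's). Camera axes: x right, y down, z forward; pixel columns grow to the right and rows downward; lengths in m; the calibration is good to about 2 mm. The wrist camera is an equidistant fisheye: a pixel r from the principal point sees the ray r / f radians off the axis. A picture is of the moment at which its call begins: read the wrist's pose just before it.
- r.close_job(): hands the job in; it is judged then, once.
The state is a dict: "time_s": time; "joints": joint angles; "qd": joint speeds; "joint_torque": joint torques, N m; "tcp_pos": TCP position; "eef_rot": TCP orientation; "contact_force": force on the tool from outside, world axes, zero at the start; "moment": the same for the moment, N m; "gripper_width": finger opening in m; "gripper_force": force on a finger pad.
Only numpy, scipy, OpenCV 4.12 (cv2) and the standard library are available. Lean on these libraries where they do the work, as an engineer would, in place of code of your own. Each camera call takes 0.05 s, during which the arm holds its last target. There are 200 camera calls.

## Working session

There is one attempt and no reset: what is moved stays moved. The work goes in short steps, Python scripts to look and compute and a tool call to move; the robot and the scene stay as the last step left them, time stands still between calls to the robot, and variables do not carry over. Pictures are saved under pics/ and viewed, at most 10 in all, crops included, and the job is handed in when it is done.

Besides the shell and the picture viewer there is one more tool, called after "Request:" as a command line: name --argument value ..., lists and objects as JSON in quotes. apply_moves: Moves the arm, as the interface text tells. Its arguments: {"type":"object","properties":{"targets":{"type":"array","items":{"type":"object","properties":{"dp":{"type":"array","items":{"type":"number"}},"yaw":{"type":"number"}}}},"grip":{"type":"number"},"squeeze":{"type":"number"}},"required":["targets"]}

```bash
mkdir -p pics; ls
cat > h.py <<'E'
import numpy as np, cv2
from plant import get_state, cams, r
def pts(c):
    z=c["range_z"]; v,u=np.mgrid[0:z.shape[0],0:z.shape[1]]
    P=np.stack([(u-c["cx"])/c["fx"]*z,(v-c["cy"])/c["fy"]*z,z],-1)
    W=(P-np.array(c["t"]))@np.array(c["R"]); W[z<=0]=np.nan
    return W
def ray(c,u,v,h):
    R=np.array(c["R"]);C=-R.T@np.array(c["t"]);d=R.T@np.array([(u-c["cx"])/c["fx"],(v-c["cy"])/c["fy"],1])
    return C+d*(h-C[2])/d[2]
def save(n,img): cv2.imwrite("pics/"+n,cv2.cvtColor(img,cv2.COLOR_RGB2BGR))
E
python3 - <<'E'
from h import *
s=get_state();print(s)
for n in("scene","side"):
    c=cams.capture(n);save(n+"0.png",c["image"]);np.savez(n+"0.npz",**c);print(n,c["fx"],c["fy"],c["cx"],c["cy"],c["R"],c["t"])
E
```

```text
pics
{'time_s': 0.0, 'joints': array([ 8.67513492e+01,  2.05891321e+01,  6.33403908e-01, -2.18304994e-02,
       -7.01365045e+01, -1.65063723e+01]), 'qd': array([ 0.0144781 , -0.04193811, -0.01261772, -0.02946085,  0.02532182,
        0.08913949]), 'joint_torque': array([-8.50701781e-04, -5.82715201e+01,  2.93045032e+01,  6.99696243e+00,
        6.78741460e-03, -1.82759322e-04]), 'tcp_pos': array([0.22801393, 0.63482571, 0.24764047]), 'eef_rot': array([ 1.79905737e+02, -6.53162616e-03, -1.97624519e+01]), 'contact_force': array([ 0.49344671,  0.08609013, -0.04449971]), 'moment': array([0.00545088, 0.03436979, 0.03296615]), 'gripper_force': 0.0, 'gripper_width': 0.08779906255437721}
scene 611.6480162110977 611.6480162110977 316.44694670586307 247.4318749107373 [[-0.21967889  0.97557017 -0.00200976]
 [ 0.61253112  0.13632577 -0.7786019 ]
 [-0.7593068  -0.17227344 -0.62751498]] [ 0.21061907 -0.20061316  1.52986973]
side 459.42257314123475 459.42257314123475 320.97257391952 233.84769655390295 [[ 0.93961955 -0.34211231  0.0086183 ]
 [-0.20330558 -0.57828721 -0.7900954 ]
 [ 0.27528521  0.74063694 -0.61292331]] [-0.4576126   0.10307219  1.13995218]
```

View pics/scene0.png

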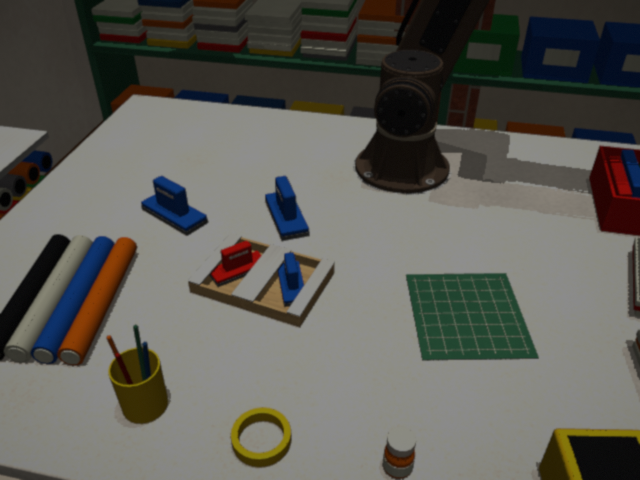

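View pics/side0.png

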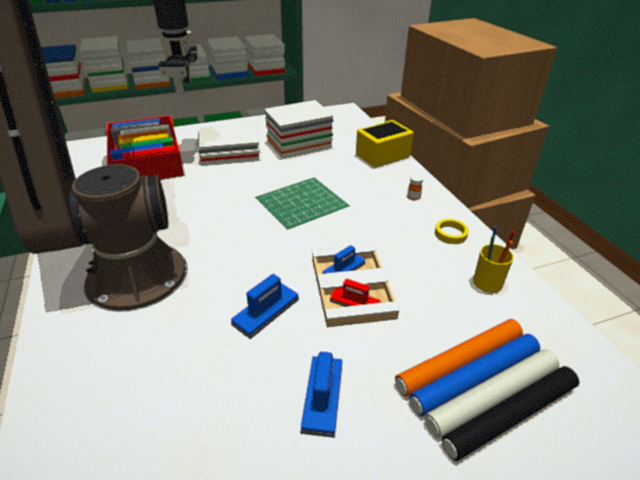

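The scene shows the blue candidates at (291,278) in the tray's right bay, (287,208) on the counter and (173,204) on the counter. The last two are loose and larger. The red twin is at (235,262). I choose the small blue one in the tray: scene (291,278), side (345,262). The mat is at (470,316).

```bash
cat >> h.py <<'E'
def masks(img):
    h=cv2.cvtColor(img,cv2.COLOR_RGB2HSV)
    b=cv2.inRange(h,(100,120,40),(125,255,255)); g=cv2.inRange(h,(65,80,40),(90,255,255))
    r_=cv2.inRange(h,(0,150,60),(6,255,255))|cv2.inRange(h,(174,150,60),(180,255,255))
    return b,g,r_
def comp(m,u,v):
    n,l,st,ce=cv2.connectedComponentsWithStats(m)
    ids=np.arange(1,n); ids=ids[st[1:,4]>60]
    k=ids[np.argmin(np.hypot(ce[ids,0]-u,ce[ids,1]-v))]; return l==k
E
python3 - <<'E'
from h import *
for n,S in (("scene",dict(blue=(291,278),red=(235,262),big1=(287,208),big2=(173,204),mat=(470,316))),("side",dict(blue=(345,262),red=(352,295),big1=(264,303),big2=(321,393),mat=(302,203)))):
    c=dict(np.load(n+"0.npz")); W=pts(c); b,g,rd=masks(c["image"])
    for k,(u,v) in S.items():
        m=comp({"r":rd,"m":g}.get(k[0],b),u,v); P=W[m]; P=P[~np.isnan(P[:,0])]
        zt=np.percentile(P[:,2],97)
        if k=="mat":
            bx=cv2.minAreaRect(np.argwhere(m)[:,::-1].astype(np.float32)); q=cv2.approxPolyDP(cv2.convexHull(np.argwhere(m)[:,::-1].astype(np.int32)),12,True)[:,0]
            Q=np.array([ray(c,*p,.003)[:2] for p in q]); print(n,k,m.sum(),q.tolist(),Q.round(4).tolist(),"mean",Q.mean(0),"z",np.median(P[:,2]));continue
        T=P[P[:,2]>zt-.006]; (cx,cy),(w,h),a=cv2.minAreaRect(T[:,:2].astype(np.float32))
        d=T[:,:2]-T[:,:2].mean(0); ev=np.linalg.svd(d,full_matrices=False)[2][0]
        print(n,k,m.sum(),"top z %.4f zmin %.4f"%(zt,np.percentile(P[:,2],2)),"c",round(cx,4),round(cy,4),"wh",round(w,4),round(h,4),"ang",round(np.degrees(np.arctan2(ev[1],ev[0]))%180,1), "len all",np.ptp((P[:,:2]-P[:,:2].mean(0))@ev).round(3))
    # tray: points z 0.024-0.036 near
    x=W[...,0];y=W[...,1];z=W[...,2];hsv=cv2.cvtColor(c["image"],cv2.COLOR_RGB2HSV)
    bl=W[comp(b,*S["blue"])];bc=np.nanmean(bl,0)
    m=(z>.024)&(z<.037)&(np.hypot(x-bc[0],y-bc[1])<.22)&(hsv[...,1]<90)
    l=m.astype(np.uint8); P=W[m]; print(n,"lip",len(P),"z",np.median(P[:,2]),cv2.minAreaRect(P[:,:2].astype(np.float32)))
    save("m_%s.png"%n,np.dstack([l*255]*3))
c=dict(np.load("scene0.npz"));d=dict(np.load("side0.npz"))
a=cv2.resize(c["image"][225:330,180:345],(495,315),interpolation=2);e=cv2.resize(d["image"][235:330,300:410],(330,285),interpolation=2)
o=np.zeros((600,495,3),np.uint8);o[:315]=a;o[315:,:330]=e;save("crop.png",o)
E
```

```text
scene blue 821 top z 0.0678 zmin 0.0173 c 0.4911 -0.1547 wh 0.0597 0.0198 ang 22.2 len all 0.11
scene red 493 top z 0.0275 zmin 0.0157 c 0.4733 -0.2688 wh 0.0418 0.1062 ang 136.9 len all 0.119
scene big1 1259 top z 0.0879 zmin 0.0163 c 0.275 -0.2238 wh 0.0845 0.0245 ang 30.0 len all 0.158
scene big2 816 top z 0.0328 zmin 0.0150 c 0.3292 -0.4723 wh 0.0867 0.0271 ang 73.8 len all 0.162
scene mat 143 [[484, 323], [469, 313]] [[0.5079, 0.2091], [0.4879, 0.1819]] mean [0.49792918 0.19551414] z 0.0026598456810404346
scene lip 2970 z 0.030145936780147112 ((0.48610612750053406, -0.21407946944236755), (0.2368510216474533, 0.1664961725473404), 79.22044372558594)
side blue 537 top z 0.0694 zmin 0.0175 c 0.4882 -0.1589 wh 0.0574 0.0171 ang 20.4 len all 0.11
side red 720 top z 0.0694 zmin 0.0180 c 0.4696 -0.2739 wh 0.0206 0.0549 ang 136.8 len all 0.109
side big1 1820 top z 0.0897 zmin 0.0154 c 0.27 -0.2283 wh 0.0817 0.0251 ang 29.6 len all 0.155
side big2 2435 top z 0.0897 zmin 0.0196 c 0.3159 -0.4742 wh 0.0809 0.0279 ang 62.6 len all 0.153
side mat 2279 [[348, 205], [287, 228], [256, 197], [314, 178]] [[0.6136, 0.1091], [0.4068, 0.0596], [0.3622, 0.2435], [0.5688, 0.2917]] mean [0.48786358 0.1759839 ] z 0.004465380369290605
side lip 2030 z 0.032068824417639356 ((0.44877731800079346, -0.20693513751029968), (0.23864203691482544, 0.24154819548130035), 78.44734191894531)
```

View pics/crop.png

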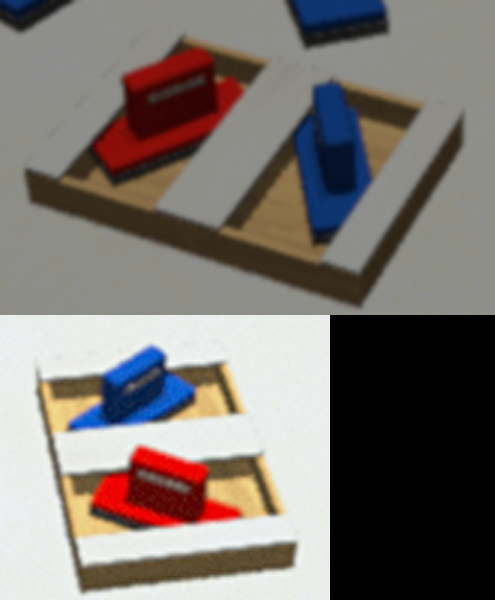

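The close crop confirms it. The blue eraser is the small one, about 110 mm long with its grip top at z≈0.068. It sits in the bay nearer the mat, with its corners under both lips. The red one is in the other bay, skewed the opposite way.

Measured values, which agree with the text:

| Thing | Centre (x, y) | Angle |
|---|---|---|
| Tray | (0.486, -0.214) | x axis at ≈-10.8° |
| Blue grip | (0.490, -0.157) | ≈21° (skew ≈32°) |
| Mat | (0.488, 0.176) | 13.5° |

I'll move above the grip by a waypoint.

Request:
apply_moves --targets '[{"dp":[0.02,-0.03,0],"yaw":0},{"dp":[0.252,-0.435,0],"yaw":20},{"dp":[0.252,-0.435,0],"yaw":20},{"dp":[0.252,-0.435,0],"yaw":20},{"dp":[0.252,-0.435,0],"yaw":20},{"dp":[0.252,-0.435,0],"yaw":20},{"dp":[0.252,-0.435,0],"yaw":20},{"dp":[0.252,-0.435,0],"yaw":20},{"dp":[0.252,-0.435,0],"yaw":20},{"dp":[0.252,-0.435,0],"yaw":20},{"dp":[0.252,-0.435,0],"yaw":20},{"dp":[0.252,-0.435,0],"yaw":20},{"dp":[0.252,-0.435,0],"yaw":20},{"dp":[0.252,-0.435,0],"yaw":20}]'

```text
time_s: 1.27
tcp_pos: [0.481, 0.1976, 0.2482]
eef_rot: [180.0, 0.0, 0.0]
contact_force: [0.1, 0.8, 0.5]
gripper_width: 0.0878
gripper_force: 0.0
```

Request:
apply_moves --targets '[{"dp":[0.01,-0.357,-0.05],"yaw":20},{"dp":[0.01,-0.357,-0.05],"yaw":20},{"dp":[0.01,-0.357,-0.05],"yaw":20},{"dp":[0.01,-0.357,-0.05],"yaw":20},{"dp":[0.01,-0.357,-0.05],"yaw":20},{"dp":[0.01,-0.357,-0.05],"yaw":20},{"dp":[0.01,-0.357,-0.05],"yaw":20},{"dp":[0.01,-0.357,-0.05],"yaw":20},{"dp":[0.01,-0.357,-0.05],"yaw":20},{"dp":[0.01,-0.357,-0.05],"yaw":20},{"dp":[0.01,-0.357,-0.05],"yaw":20},{"dp":[0.01,-0.357,-0.05],"yaw":20}]'

```text
time_s: 2.27
tcp_pos: [0.4902, -0.1562, 0.1983]
eef_rot: [-180.0, 0.0, 20.2]
contact_force: [1.1, 0.7, -0.7]
gripper_width: 0.0879
gripper_force: 0.0
```

```bash
cat >> h.py <<'E'
from scipy.spatial.transform import Rotation as Ro
def wcap():
    s=get_state(); c=cams.capture("wrist"); T=np.eye(4); T[:3,:3]=Ro.from_euler("xyz",s["eef_rot"],degrees=True).as_matrix(); T[:3,3]=s["tcp_pos"]
    c["M"]=T@np.array(c["T_tool_cam"]); return s,c
def wpts(c,h=None):
    """world points of all pixels: from range (z along the axis), or on plane z=h"""
    z=c["range_z"]; v,u=np.mgrid[0:480,0:640]; x=(u-c["cx"])/c["fx"]; y=(v-c["cy"])/c["fy"]; t=np.hypot(x,y)+1e-9
    d=np.stack([x/t*np.sin(t),y/t*np.sin(t),np.cos(t)],-1); M=c["M"]
    if h is None: P=d/d[...,2:]*z[...,None]; W=P@M[:3,:3].T+M[:3,3]; W[z<=0]=np.nan; return W
    D=d@M[:3,:3].T; k=(h-M[2,3])/D[...,2]; return M[:3,3]+D*k[...,None]
E
python3 - <<'E'
from h import *
s,c=wcap(); print(s["time_s"],s["tcp_pos"],s["eef_rot"],s["joints"].round(1)); print(c["fx"],c["T_tool_cam"])
save("w1.png",c["image"]); np.savez("w1.npz",**c)
E
```

```text
2.2667 [ 0.4902108  -0.15618462  0.19833729] [-1.79982726e+02  1.91208005e-02  2.02259802e+01] [  4.2   7.8 -23.5  -0.  -58.8 106. ]
371.64829954431775 [[-2.26574754e-04 -9.50670362e-01 -3.10202855e-01  8.39610114e-02]
 [ 9.99999893e-01 -3.40336624e-04  3.12612247e-04  6.56969024e-04]
 [-4.02764591e-04 -3.10202751e-01  9.50670338e-01 -1.35457388e-01]
 [ 0.00000000e+00  0.00000000e+00  0.00000000e+00  1.00000000e+00]]
```

View pics/w1.png

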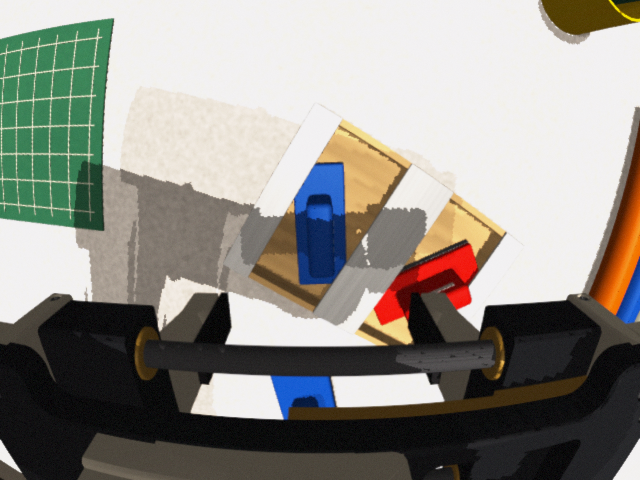

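The wrist view shows the blue grip at about (320,235) with both its corners under the lips. The red one is at (430,285). Now I measure from here.

```bash
cat > meas.py <<'E'
from h import *
def meas(c,uv=(320,235)):
    W=wpts(c); b,g,rd=masks(c["image"]); m=comp(b,*uv); P=W[m]; P=P[~np.isnan(P[:,0])]
    zt=np.percentile(P[:,2],95); T=P[P[:,2]>zt-.006]
    d=T[:,:2]-T[:,:2].mean(0); ev=np.linalg.svd(d,full_matrices=False)[2][0]
    print("blue topz %.4f"%zt,"rect",cv2.minAreaRect(T[:,:2].astype(np.float32)),"ang",np.degrees(np.arctan2(ev[1],ev[0])), "base z",np.percentile(P[:,2],10))
    B=P[P[:,2]<.03]; print("base rect",cv2.minAreaRect(B[:,:2].astype(np.float32)))
    hsv=cv2.cvtColor(c["image"],cv2.COLOR_RGB2HSV)
    L=(hsv[...,1]<60)&(W[...,2]>.025)&(W[...,2]<.037)&(np.hypot(W[...,0]-.486,W[...,1]+.214)<.15)
    L=cv2.morphologyEx(L.astype(np.uint8),cv2.MORPH_OPEN,np.ones((5,5)))>0
    Q=W[L]; print("lip z",np.median(Q[:,2]),"tray",cv2.minAreaRect(Q[:,:2].astype(np.float32)))
    return P
E
python3 - <<'E'
from meas import *
meas(dict(np.load("w1.npz")))
E
```

```text
blue topz 0.0667 rect ((0.48986688256263733, -0.1576853096485138), (0.0601462796330452, 0.020042801275849342), 22.233991622924805) ang -157.64815389237705 base z 0.019476496833203516
base rect ((0.4897930920124054, -0.15792006254196167), (0.11003764718770981, 0.042916376143693924), 22.619781494140625)
lip z 0.03020571621196444 tray ((0.48685023188591003, -0.2166820466518402), (0.23505569994449615, 0.16238956153392792), 79.11579895019531)
```

The heights (grip top 0.067, lip 0.030) and sizes (60×20, 110×43, 235×162 mm) all check. The blue grip is at (0.490, -0.158) at 22.4° and the tray axis is at -10.9°, so the turn is -33.3°. I go down and grip.

Request:
apply_moves --targets '[{"dp":[0,-0.001,-0.03],"yaw":2.2},{"dp":[0,-0.001,-0.06],"yaw":2.2},{"dp":[0,-0.001,-0.085],"yaw":2.2},{"dp":[0,-0.001,-0.105],"yaw":2.2},{"dp":[0,-0.001,-0.12],"yaw":2.2},{"dp":[0,-0.001,-0.13],"yaw":2.2},{"dp":[0,-0.001,-0.138],"yaw":2.2},{"dp":[0,-0.001,-0.138],"yaw":2.2},{"dp":[0,-0.001,-0.138],"yaw":2.2}]'

```text
time_s: 3.07
tcp_pos: [0.4906, -0.1572, 0.0609]
eef_rot: [180.0, -0.0, 22.5]
contact_force: [0.1, -0.9, 0.4]
gripper_width: 0.0875
gripper_force: 0.0
```

Request:
apply_moves --targets '[{"dp":[0,0,0],"yaw":0},{"dp":[0,0,0],"yaw":0},{"dp":[0,0,0],"yaw":0},{"dp":[0,0,0],"yaw":0},{"dp":[0,0,0],"yaw":0},{"dp":[0,0,0],"yaw":0},{"dp":[0,0,0],"yaw":0},{"dp":[0,0,0],"yaw":0},{"dp":[0,0,0],"yaw":0},{"dp":[0,0,0],"yaw":0},{"dp":[0,0,0],"yaw":0},{"dp":[0,0,0],"yaw":0}]' --grip 1 --squeeze 20

```text
time_s: 4.07
tcp_pos: [0.4901, -0.1577, 0.0605]
eef_rot: [-180.0, 0.0, 22.4]
contact_force: [0.5, 0.5, -0.3]
gripper_width: 0.0196
gripper_force: 20.0
```

Gripped: opening 19.6 mm, 20 N. Now the slow turn of -33.3°, with a small shift towards the bay's centre.

Request:
apply_moves --targets '[{"dp":[0,0,0],"yaw":-2},{"dp":[0,0,0],"yaw":-4},{"dp":[0,0,0],"yaw":-6},{"dp":[0,0,0],"yaw":-8},{"dp":[0.001,-0.001,0],"yaw":-10},{"dp":[0.001,-0.001,0],"yaw":-12},{"dp":[0.001,-0.001,0],"yaw":-14},{"dp":[0.001,-0.001,0],"yaw":-16},{"dp":[0.001,-0.001,0],"yaw":-18}]'

```text
time_s: 4.82
tcp_pos: [0.4911, -0.1588, 0.0605]
eef_rot: [180.0, 0.0, 4.3]
contact_force: [0.1, 0.0, -1.0]
gripper_width: 0.02
gripper_force: 20.0
```

Request:
apply_moves --targets '[{"dp":[0,0,0],"yaw":-2},{"dp":[0,0,0],"yaw":-4},{"dp":[0,0,0],"yaw":-6},{"dp":[0,0,0],"yaw":-8},{"dp":[0.001,-0.001,0],"yaw":-10},{"dp":[0.001,-0.001,0],"yaw":-12},{"dp":[0.001,-0.001,0],"yaw":-14},{"dp":[0.001,-0.001,0],"yaw":-15.3},{"dp":[0.001,-0.001,0],"yaw":-15.3},{"dp":[0.001,-0.001,0],"yaw":-15.3},{"dp":[0.001,-0.001,0],"yaw":-15.3}]'

```text
time_s: 5.73
tcp_pos: [0.492, -0.1598, 0.0605]
eef_rot: [180.0, 0.0, -10.8]
contact_force: [-0.3, 0.5, -0.7]
gripper_width: 0.0196
gripper_force: 20.0
```

Run:
```python
from meas import *
s,c=wcap(); print(s["tcp_pos"],s["eef_rot"],s["contact_force"],s["moment"]); save("w2.png",c["image"])
P=meas(c,(320,290))
```

```text
[ 0.49204781 -0.15975965  0.06049031] [ 1.79996658e+02  1.32908299e-02 -1.08075999e+01] [-0.31914618  0.502285   -0.66259748] [-0.09105553 -0.02690078  0.00024488]
blue topz 0.0666 rect ((0.5050867199897766, -0.16317540407180786), (0.0199351217597723, 0.033414483070373535), 79.4962387084961) ang 169.56028985518728 base z 0.01960201004531756
base rect ((0.5185682773590088, -0.16579708456993103), (0.04347309470176697, 0.05578038468956947), 79.32528686523438)
lip z 0.03023837652007598 tray ((0.5214903354644775, -0.22353686392307281), (0.23486733436584473, 0.09092237800359726), 78.95515441894531)
```

View pics/w2.png

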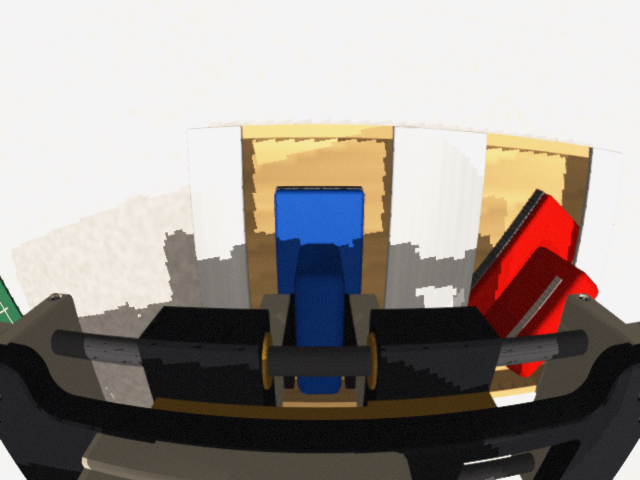

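The wrist view shows the eraser straight (base at -10.7° against the tray's -10.9°). Its edges, columns 275-363, lie between the lips at 243 and 393, so the corners are free. The red one is untouched. I lift slowly at first, then carry.

Request:
apply_moves --targets '[{"dp":[0,0,0.002],"yaw":0},{"dp":[0,0,0.005],"yaw":0},{"dp":[0,0,0.01],"yaw":0},{"dp":[0,0,0.016],"yaw":0},{"dp":[0,0,0.024],"yaw":0},{"dp":[0,0,0.034],"yaw":0},{"dp":[0,0,0.046],"yaw":0},{"dp":[0,0,0.06],"yaw":0},{"dp":[0,0,0.075],"yaw":0},{"dp":[0,0,0.09],"yaw":0},{"dp":[0,0,0.105],"yaw":0},{"dp":[0,0,0.115],"yaw":0},{"dp":[0,0,0.12],"yaw":0},{"dp":[0,0,0.12],"yaw":0}]'

```text
time_s: 6.95
tcp_pos: [0.4927, -0.1598, 0.1821]
eef_rot: [-180.0, -0.1, -10.9]
contact_force: [1.5, -0.5, -1.1]
gripper_width: 0.0202
gripper_force: 20.0
```

Request:
apply_moves --targets '[{"dp":[-0.002,0.01,0],"yaw":1},{"dp":[-0.005,0.025,0],"yaw":2},{"dp":[-0.01,0.045,0],"yaw":4},{"dp":[-0.015,0.07,0],"yaw":6},{"dp":[-0.02,0.095,0],"yaw":8},{"dp":[-0.025,0.12,0],"yaw":10},{"dp":[-0.03,0.145,0],"yaw":12},{"dp":[-0.03,0.17,0],"yaw":14},{"dp":[-0.03,0.195,0],"yaw":16},{"dp":[-0.03,0.22,0],"yaw":18},{"dp":[-0.03,0.245,0],"yaw":20},{"dp":[-0.03,0.265,0],"yaw":22},{"dp":[-0.03,0.285,0],"yaw":24},{"dp":[-0.03,0.3,0],"yaw":24.3},{"dp":[-0.03,0.312,0],"yaw":24.3},{"dp":[-0.03,0.32,0],"yaw":24.3},{"dp":[-0.03,0.32,0],"yaw":24.3},{"dp":[-0.03,0.32,0],"yaw":24.3}]'

```text
time_s: 8.45
tcp_pos: [0.4618, 0.1601, 0.1801]
eef_rot: [180.0, 0.1, 13.5]
contact_force: [0.0, -0.5, -1.5]
gripper_width: 0.0199
gripper_force: 20.0
```

Run:
```python
from h import *
s,c=wcap(); print(s["time_s"],s["tcp_pos"],s["eef_rot"],s["gripper_width"]); save("w3.png",c["image"]); np.savez("w3.npz",**c)
c2=cams.capture("scene"); save("s3.png",c2["image"]); np.savez("s3.npz",**c2)
W=wpts(c); b,g,_=masks(c["image"])
g=cv2.morphologyEx(g,cv2.MORPH_CLOSE,np.ones((9,9))); m=comp(g,320,200); P=W[m]; P=P[~np.isnan(P[:,0])]
print("mat z",np.median(P[:,2]),cv2.minAreaRect(P[:,:2].astype(np.float32)), m.sum())
B=W[comp(b,320,300)];B=B[~np.isnan(B[:,0])];print("blue z",np.percentile(B[:,2],[1,50,99]))
# scene: mat
h=cv2.cvtColor(c2["image"],cv2.COLOR_RGB2HSV); gg=cv2.inRange(h,(55,60,30),(90,255,255)); gg=cv2.morphologyEx(gg,cv2.MORPH_CLOSE,np.ones((5,5)))
k=comp(gg,470,316); Q=pts(c2)[k];Q=Q[~np.isnan(Q[:,0])]; print("scene mat",k.sum(),np.median(Q[:,2]),cv2.minAreaRect(Q[:,:2].astype(np.float32)))
```

```text
8.45 [0.46179663 0.1601442  0.18009499] [1.79973435e+02 5.73368947e-02 1.34700609e+01] 0.019949976819400007
mat z 0.0022928189734951754 ((0.4875834584236145, 0.1759071946144104), (0.21879781782627106, 0.1992020159959793), 13.63653564453125) 42593
blue z [0.13782899 0.14045725 0.18674244]
scene mat 9101 0.002770721352540686 ((0.48755282163619995, 0.17828571796417236), (0.2225443422794342, 0.19870609045028687), 13.866686820983887)
```

View pics/w3.png

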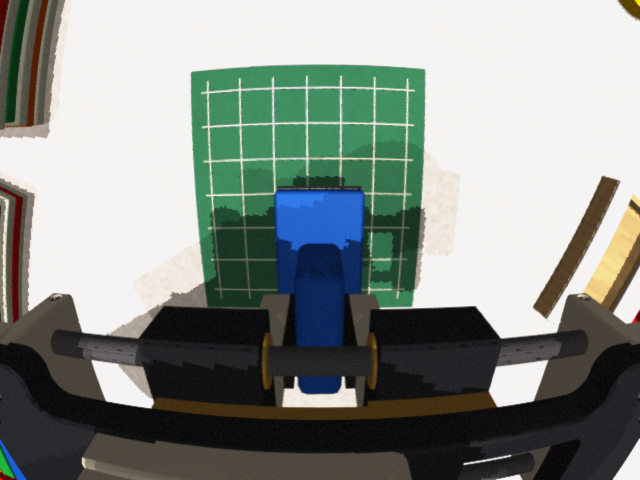

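The eraser hangs level over the mat, which shows whole at columns 190-425. Wrist and scene views agree on a mat centre of about (0.4876, 0.1765) and z 0.0025. With the underside 55.5 mm below the TCP, touchdown should come at TCP z≈0.058.

Request:
apply_moves --targets '[{"dp":[0.005,0.004,-0.005],"yaw":0},{"dp":[0.012,0.008,-0.015],"yaw":0},{"dp":[0.02,0.013,-0.03],"yaw":0},{"dp":[0.026,0.0165,-0.048],"yaw":0.2},{"dp":[0.026,0.0165,-0.066],"yaw":0.2},{"dp":[0.026,0.0165,-0.082],"yaw":0.2},{"dp":[0.026,0.0165,-0.095],"yaw":0.2},{"dp":[0.026,0.0165,-0.105],"yaw":0.2},{"dp":[0.026,0.0165,-0.112],"yaw":0.2},{"dp":[0.026,0.0165,-0.116],"yaw":0.2},{"dp":[0.026,0.0165,-0.116],"yaw":0.2},{"dp":[0.026,0.0165,-0.116],"yaw":0.2},{"dp":[0.026,0.0165,-0.116],"yaw":0.2}]'

```text
time_s: 9.63
tcp_pos: [0.4886, 0.1771, 0.0652]
eef_rot: [-180.0, -0.1, 13.7]
contact_force: [0.4, 0.4, -1.5]
gripper_width: 0.0202
gripper_force: 20.0
```

Request:
apply_moves --targets '[{"dp":[0,0,-0.001],"yaw":0},{"dp":[0,0,-0.002],"yaw":0},{"dp":[0,0,-0.003],"yaw":0},{"dp":[0,0,-0.0035],"yaw":0},{"dp":[0,0,-0.004],"yaw":0},{"dp":[0,0,-0.004],"yaw":0},{"dp":[0,0,-0.004],"yaw":0}]'

```text
time_s: 10.22
tcp_pos: [0.4881, 0.1767, 0.0606]
eef_rot: [180.0, 0.0, 13.6]
contact_force: [0.3, -0.2, -1.4]
gripper_width: 0.0203
gripper_force: 20.0
```

Request:
apply_moves --targets '[{"dp":[0,0,-0.0005],"yaw":0},{"dp":[0,0,-0.001],"yaw":0},{"dp":[0,0,-0.001],"yaw":0},{"dp":[0,0,-0.001],"yaw":0}]'

```text
time_s: 10.55
tcp_pos: [0.4881, 0.1767, 0.0595]
eef_rot: [180.0, 0.0, 13.6]
contact_force: [0.3, -0.1, -2.3]
gripper_width: 0.0201
gripper_force: 20.0
```

Request:
apply_moves --targets '[{"dp":[0,0,-0.0003],"yaw":0},{"dp":[0,0,-0.0006],"yaw":0},{"dp":[0,0,-0.0006],"yaw":0},{"dp":[0,0,-0.0006],"yaw":0}]'

```text
time_s: 10.88
tcp_pos: [0.4881, 0.1767, 0.0589]
eef_rot: [180.0, 0.0, 13.6]
contact_force: [-0.6, 1.1, -1.8]
gripper_width: 0.0198
gripper_force: 20.0
```

Request:
apply_moves --targets '[{"dp":[0,0,-0.0003],"yaw":0},{"dp":[0,0,-0.0006],"yaw":0},{"dp":[0,0,-0.0006],"yaw":0},{"dp":[0,0,-0.0006],"yaw":0}]'

```text
time_s: 11.22
tcp_pos: [0.4882, 0.1768, 0.0585]
eef_rot: [-180.0, -0.0, 13.6]
contact_force: [-0.7, -0.2, 1.2]
gripper_width: 0.02
gripper_force: 20.0
```

The force rose from -1.8 to +1.2 N, so it has touched down. I release and rise.

Request:
apply_moves --targets '[{"dp":[0,0,0],"yaw":0},{"dp":[0,0,0],"yaw":0},{"dp":[0,0,0],"yaw":0},{"dp":[0,0,0],"yaw":0},{"dp":[0,0,0],"yaw":0},{"dp":[0,0,0],"yaw":0},{"dp":[0,0,0],"yaw":0},{"dp":[0,0,0],"yaw":0},{"dp":[0,0,0],"yaw":0},{"dp":[0,0,0],"yaw":0}]' --grip -1

```text
time_s: 12.05
tcp_pos: [0.4881, 0.1767, 0.0583]
eef_rot: [180.0, 0.0, 13.6]
contact_force: [0.3, 0.5, 0.8]
gripper_width: 0.0811
gripper_force: 0.0
```

Request:
apply_moves --targets '[{"dp":[0,0,0.005],"yaw":0},{"dp":[0,0,0.015],"yaw":0},{"dp":[0,0,0.03],"yaw":0},{"dp":[0,0,0.05],"yaw":0},{"dp":[0,0,0.075],"yaw":0},{"dp":[0,0,0.1],"yaw":0},{"dp":[0,0,0.125],"yaw":0},{"dp":[-0.01,0,0.145],"yaw":0},{"dp":[-0.02,0,0.155],"yaw":0},{"dp":[-0.02,0,0.16],"yaw":0},{"dp":[-0.02,0,0.16],"yaw":0},{"dp":[-0.02,0,0.16],"yaw":0}]'

```text
time_s: 13.05
tcp_pos: [0.4683, 0.1768, 0.2187]
eef_rot: [-180.0, -0.0, 13.7]
contact_force: [0.6, -0.2, 0.5]
gripper_width: 0.0877
gripper_force: 0.0
```

Run:
```python
from meas import *
s,c=wcap(); print(s["time_s"],s["tcp_pos"],s["gripper_width"]); 
W=wpts(c); b,g,_=masks(c["image"]); P=W[comp(b,320,230)]; P=P[~np.isnan(P[:,0])]
zt=np.percentile(P[:,2],95);T=P[P[:,2]>zt-.006];B=P[P[:,2]<.03]
print(zt,cv2.minAreaRect(T[:,:2].astype(np.float32)),np.median(B[:,2]),cv2.minAreaRect(B[:,:2].astype(np.float32)))
c2=cams.capture("scene"); o=np.zeros((480,800,3),np.uint8); o[:360,:]=0
a=cv2.resize(c["image"],(400,300));e=cv2.resize(c2["image"],(400,300)); save("fin.png",np.hstack([a,e]))
m=comp(cv2.morphologyEx(g,cv2.MORPH_CLOSE,np.ones((9,9)))|b,320,200); Q=W[m&(W[...,2]<.006)]; print("mat",cv2.minAreaRect(Q[:,:2].astype(np.float32)))
```

```text
13.05 [0.46826919 0.1768265  0.21871131] 0.08770749816604889
0.06472795998280129 ((0.4885596036911011, 0.17582115530967712), (0.05862261727452278, 0.02003980427980423), 13.396712303161621) 0.018175472087653216 ((0.4881492257118225, 0.17588424682617188), (0.10964778065681458, 0.04504626616835594), 13.06711483001709)
mat ((0.48764145374298096, 0.17609497904777527), (0.21883641183376312, 0.19856074452400208), 13.484062194824219)
```

View pics/fin.png

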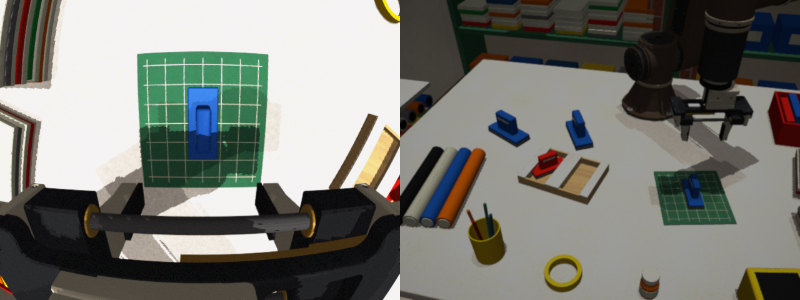

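The blue eraser stands upright at the mat's centre, within 1 mm (wrist half (203,123), scene half (693,190)). The red one is still in its bay and the gripper is clear.

```bash
python3 -c "
from plant import r
print(r.close_job())"
```

```text
the job is handed in; nothing more can be done
None
```

I turned the blue eraser straight, lifted it free of the lips and set it upright in the middle of the green mat, within about 1 mm of centre. I left the red eraser in its bay and handed the job in after about 13 s of robot time.

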